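# Press the lever of a discharge chute to let a cut bar out

### The job

A cut length of white plastic bar is waiting behind the heavy steel flap of the discharge chute. With the fingertips, press the red pad on the long end of the lever down until the flap has risen and the bar has rolled out to the low end of the chute, then ease the lever back up so that the flap closes gently and is not dropped. Touch only the lever: do not put a finger on the bar or the flap, and leave the jar, bottle and wrench where they are.

Things in the scene. Friction and masses are not known exactly. Their poses are not given: they have to be found in the camera images.
- unit: yellow-sided steel chute on a dark base plate 420 x 250 mm, fixed. Origin on the table under the flap's hinge, midway between the walls; x points down the chute, y across, z up. It spans x -179 to 195, y -71 to 71 mm, floor sloping down to +x (91 mm high at its upper end, 15 at the low end), top 140 mm high. The lever runs along its -y side on a bracket 126 mm high
- lever (a joint): lever angle, rad, about its fulcrum: 0 at rest (long end up), grows as the pad goes down, 0.46 at its stop. Returns to 0 by itself if let go. Pressing takes about 3 to 12 N at the pad
- lever_pivot (a point): the lever's fulcrum pin, 109 mm above the table, at x -45, y -115 mm of the chute; the lever turns about the chute's y axis
- pad_top (a point): centre of the top face of the red pad (52 mm along the lever x 38 across) on the lever's long end, 220 mm from the fulcrum towards the chute's upper end; face 14 mm above the line from the fulcrum. At rest 173 mm above the table and sloping 0.23 rad up away from the fulcrum; fully down about 73 mm high, sloping as much the other way. Nothing below or beside it
- flap (a joint): angle, rad, of the steel flap (120 wide x 60 mm, 1.0 to 1.9 kg) about its hinge shaft across the chute, 104 mm above the table: 0 closed, about 1.05 with the lever fully down. The bar passes from about 0.6. Falls shut when the lever is let go. The lever's short end lifts it by a yellow toe plate beside the chute
- flap_edge (a point): middle of the flap's lower edge; closed, it is 52 mm above the table and 30 mm down the chute from the hinge
- bar_center (a point): centre of the white plastic bar, 32 mm diameter, 100 mm long, lying across the chute; it waits against the flap (x about 0 of the chute, 71 mm above the table) and comes to rest on the end wall (x about 172 mm of the chute)
- jar: bystander: closed glass jar with a blue cap, 60 mm diameter, 85 mm high; origin at the centre of its base
- bottle: bystander: closed green bottle, 64 mm diameter, 150 mm high; origin at the centre of its base
- wrench: bystander: steel wrench 170 mm long lying flat; origin on its underside at mid-length, x along it
Mind the look-alikes: they are no part of the job. What is shaped like the part that bears bar_center but green or turquoise is not meant.

How it is judged:
By the outcome, as a careful person would: the job done as asked, in the order asked, and still so for the second after the job is handed in, with the robot touching nothing.
It also fails if it takes over 38 s, if anything falls off the work surface, if the arm or the gripper's body presses on something with over 40 N, if the wrist force passes 120 N, or if a joint passes its speed limit or range.

### The arm

A 6-joint arm with a two-finger parallel gripper is mounted at the origin on the work surface. World frame = base frame: x ahead of the robot, y to its left, z up, the work surface at z = 0. Lengths are in m, angles in rad, forces in N, time in s.
With the tool pointing down it reaches from about 0.35 to 0.8 m from the base axis. Payload 7.3 kg.
Tool frame: the origin (TCP) lies between the finger pads; the fingertips stand 25 mm ahead of it and the grasp point (between the pads) lies 6 mm ahead of it (r.tip_extent is the distance from the TCP to the fingertips, in m); z points along the fingers, y is the direction in which the jaws open and shut (so a half turn about z gives the same grasp; the last joint's range is limited). The gripper opens to 85 mm and grips with 20 to 120 N. Pads are 22 mm wide; open, the fingers measure 114 mm over their backs; the gripper's body (76 mm by 85 mm) begins 54 mm behind the grasp point. The pads swing forward as they close: fully open they stand 13 mm farther back than shut.
Start: joints at [-1.275, 0.342, 1.524, -0, 1.275, -0.146], TCP at [0.224, -0.475, 0.256] pointing down, gripper open.
Joint ranges: [-2.53, 2.53], [-0.77, 2.02], [0.04, 2.7], [-1, 4.14], [0.28, 2.66], [-3.11, 3.11]. Speed limits (rad/s): [2.57, 2.57, 3.14, 3.14, 3.14, 3.14].

### API

Orientations are given as a unit quaternion [x, y, z, w].
In Python, from workcell import r, command_gripper, optics gives the robot as it stands. The module is installed in compiled form; this text tells all that it offers. Calls block until the motion is done:
- r.reach(position, orientation): joint-space move of the TCP to a pose.
- r.move_straight(position, orientation=None, speed=0.15, max_force=None): straight line of the TCP; orientation=None keeps the orientation; speed is the mean speed in m/s. With max_force (N) it stops when the force on the tool has changed by that much, and returns True; else False.
- r.movej(angles): joint-space move.
- command_gripper(opening, force=None): finger opening in m; force is the grip in N (None keeps the last); returns when the fingers have stopped.
- r.hold(seconds).
- r.solve_ik(position, orientation): joint angles nearest the present ones, or None.
- r.read_state(): the state.
- optics.get_image(name): name is "scene" or "top" or "wrist"; returns (picture, depth): 480x640x3 uint8, red, green, blue; 480x640 float32, m along the optical axis (not along the pixel's ray), 0 where there is no reading.
- optics.camera_model(name): a dict with "K" (3x3 intrinsics, pixels), "R" (3x3) and "t" (3): a world point X has camera coordinates R X + t; the wrist camera has in their place "tool_from_camera" (4x4, takes a point from camera to tool coordinates, whose origin is the TCP and whose axes are the flange's). Camera axes: x right, y down, z forward; pixel columns grow to the right and rows downward; lengths in m; the calibration is good to about 2 mm. A picture is of the moment at which its call begins: read the wrist's pose just before it. camera_model takes no time and is no camera call.
A pose or a line that the arm cannot do raises r.PlanningError and nothing moves.
- r.finish_job(): hands the job in, once; it reports no verdict.
The state is a dict: "time_s": time; "joint_positions": joint angles; "dq": joint speeds; "tau": joint torques, N m; "eef_pos": TCP position; "eef_rot": TCP orientation; "contact_force": force on the tool from outside, world axes, zero at the start; "torque": the same for the moment, N m; "grip_width": finger opening in m.
Only numpy, scipy, OpenCV 4.12 (cv2) and the standard library are available. Lean on these libraries where they do the work, as an engineer would, in place of code of your own. Each camera call takes 0.05 s, during which the arm holds its last target. There are 200 camera calls.

## Working session

There is one attempt and no reset: what is moved stays moved. The work goes in short steps, each a Python script; the robot and the scene stay as the last script left them, time stands still between calls to the robot, and variables do not carry over. Pictures are saved under pics/ and viewed, about 8 in all and at most 12, crops included, and the job is handed in when it is done.

```bash
mkdir -p pics; python3 - <<'E'
from workcell import r, optics
import cv2,numpy as np
for n in("scene","top"):
    im,d=optics.get_image(n); np.save(f"{n}_d.npy",d); cv2.imwrite(f"pics/{n}1.png",im[:,:,::-1])
    m=optics.camera_model(n); print(n,m["K"],m["R"],m["t"])
s=r.read_state();print(s["time_s"],s["eef_rot"],s["contact_force"])
E
```

```text
scene [[500.08985827   0.         320.87132114]
 [  0.         500.08985827 239.90424696]
 [  0.           0.           1.        ]] [[-0.12653316  0.99195572 -0.00363561]
 [ 0.61917253  0.07611672 -0.78155718]
 [-0.77499338 -0.10114397 -0.62382302]] [-0.00274025 -0.25816292  1.50196769]
top [[624.06015826   0.         319.52617501]
 [  0.         624.06015826 240.1175459 ]
 [  0.           0.           1.        ]] [[ 0.00350741 -0.99996941 -0.00699144]
 [-0.98546739 -0.00226901 -0.16984956]
 [ 0.1698285   0.00748557 -0.9854452 ]] [0.09149984 0.5946568  1.30831279]
0.1 [ 9.75697168e-01  2.19122317e-01 -4.52994005e-05 -6.67412174e-04] [ 0.19440756 -0.13334594  0.1020731 ]
```

View pics/scene1.png

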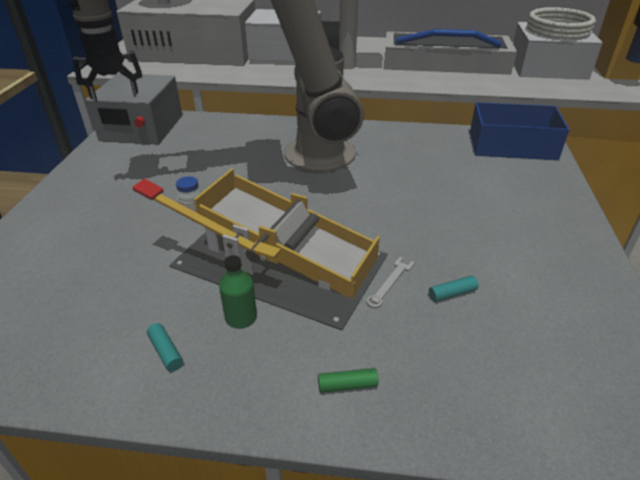

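View pics/top1.png

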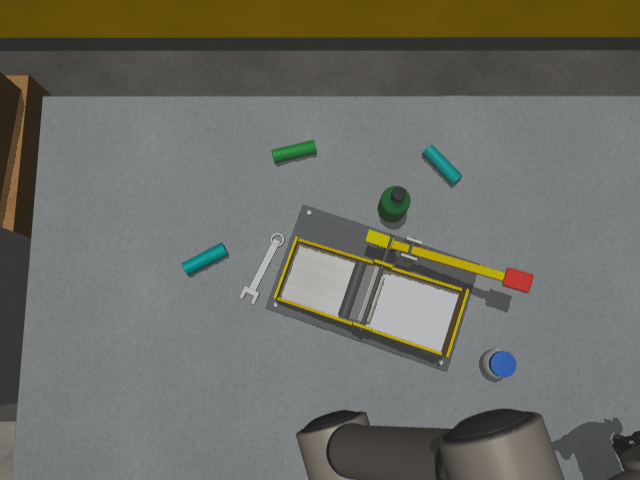

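The scene view shows the red pad at (148,188), the jar at (187,190) and the bottle at (238,292). In the top view the pad is at (517,280), the fulcrum near (410,250), and the plate corners are (309,213), (440,363) and (276,304). The jar is at (500,364), clear of the pad.

```bash
cat > h.py <<'E'
import numpy as np,cv2
from workcell import r,optics
def back(n,u,v,z):
    m=optics.camera_model(n);K=m["K"]
    return m["R"].T@(z*np.linalg.inv(K)@np.array([u,v,1])-m["t"])
def atz(n,u,v,h):
    a=back(n,u,v,0);b=back(n,u,v,1);return a+(b-a)*(h-a[2])/(b-a)[2]
def tri(p):
    A=[]
    for n,u,v in p:
        m=optics.camera_model(n);P=m["K"]@np.c_[m["R"],m["t"]];A+=[u*P[2]-P[0],v*P[2]-P[1]]
    x=np.linalg.svd(np.array(A))[2][-1];return x[:3]/x[3]
E
python3 - <<'E'
from h import *
c={}
for n in("scene","top"):
    im=cv2.imread(f"pics/{n}1.png").astype(int);d=np.load(n+"_d.npy")
    m=(im[...,2]>130)&(im[...,1]<60)&(im[...,0]<60)
    if n=="scene": m[:, :130]=0; m[:170]=0;m[205:]=0
    v,u=np.nonzero(m);P=np.array([back(n,a,b,d[b,a]) for a,b in zip(u,v) if d[b,a]>0])
    P=P[P[:,2]>.15]   # top face
    print(n,len(P),u.mean(),v.mean(),np.median(P,0),P.mean(0),P.min(0),P.max(0))
    if n=="top":
        rr=cv2.minAreaRect(np.c_[u,v].astype(np.float32));print(rr)
    c[n]=(n,u.mean(),v.mean())
print("tri",tri(c.values()))
# plate screws in top at ~z .008
for u,v in((309,213),(440,363),(276,304)): print(atz("top",u,v,.008))
# chute low-end wall & upper-end wall outer top corners z=.14
for u,v in((297,239),(469,291),(443,355),(275,301)): print("c",u,v,back("top",u,v,np.load("top_d.npy")[v,u]))
print("lever",[back("top",u,v,np.load("top_d.npy")[v,u]) for u,v in((375,238),(495,274))])
print(optics.camera_model("wrist"))
E
```

```text
scene 257 147.2906976744186 187.84108527131784 [ 0.49837629 -0.29589016  0.17385659] [ 0.49838661 -0.29597986  0.17392824] [ 0.47347781 -0.32403863  0.16650226] [ 0.52137982 -0.27106085  0.18004928]
top 479 517.4099378881988 279.3830227743271 [ 0.49695704 -0.29472294  0.1723454 ] [ 0.49662033 -0.29500716  0.1720922 ] [ 0.47311693 -0.32349362  0.15972401] [ 0.51997214 -0.26766718  0.181272  ]
((517.4622802734375, 279.632080078125), (27.060028076171875, 18.268951416015625), 15.945395469665527)
tri [ 0.49672897 -0.2956738   0.17263108]
[0.66413003 0.11762882 0.008     ]
[ 0.33159607 -0.16907112  0.008     ]
[0.45829684 0.18928521 0.008     ]
c 297 239 [0.59447283 0.14176197 0.06425533]
c 469 291 [ 0.48864219 -0.23867492  0.00406963]
c 443 355 [ 0.34980137 -0.15700158  0.10987548]
c 275 301 [0.46488193 0.19157181 0.00836724]
lever [array([ 0.58914199, -0.0228121 ,  0.10916464]), array([ 0.5094034 , -0.25748362,  0.1514038 ])]
{'K': array([[349.70632462,   0.        , 316.46870503],
       [  0.        , 349.70632462, 240.00877127],
       [  0.        ,   0.        ,   1.        ]]), 'tool_from_camera': array([[ 8.04230354e-04, -9.63777106e-01, -2.66707788e-01,
         6.81015013e-02],
       [ 9.99999467e-01,  6.02518708e-04,  8.38131466e-04,
         1.34592508e-04],
       [-6.47075487e-04, -2.66708319e-01,  9.63777077e-01,
        -1.17267427e-01],
       [ 0.00000000e+00,  0.00000000e+00,  0.00000000e+00,
         1.00000000e+00]])}
```

The pad centre comes out the same from both cameras and from depth: (0.497, -0.295, 0.173). Chute yaw is about 71°. I'll close the gripper, go above the pad and take one look from there.

```bash
cat >> h.py <<'E'
from scipy.spatial.transform import Rotation as Rn
yaw=np.deg2rad(71.0)
X=np.array([np.cos(yaw),np.sin(yaw),0]);Y=np.array([-X[1],X[0],0]);Z=np.array([0,0,1.])
pad0=np.array([.497,-.295,.1726])
def off(th,l=.220,n=.014):
    f=.23-th;return X*(-l*np.cos(f)+n*np.sin(f))+Z*(l*np.sin(f)+n*np.cos(f))
piv=pad0-off(0)
def pose(th,gap=0,l=.224):
    f=.23-th;nz=X*np.sin(f)+Z*np.cos(f)
    z=-nz;x=-Y;y=np.cross(z,x)
    return off(th,l)+piv+nz*(r.tip_extent+gap),Rn.from_matrix(np.c_[x,y,z]).as_quat()
E
python3 - <<'E'
from h import *
command_gripper(0.0)
print(piv,r.tip_extent)
for th in(0,.23,.45): p,q=pose(th);print(p,q,r.solve_ik(p,q))
r.reach(*pose(0,.06))
s=r.read_state();im,d=optics.get_image("wrist");cv2.imwrite("pics/w1.png",im[:,:,::-1])
print(s["time_s"],s["eef_pos"],s["contact_force"])
# predicted pixel of pad corners
m=optics.camera_model("wrist");T=np.eye(4);T[:3,:3]=Rn.from_quat(s["eef_rot"]).as_matrix();T[:3,3]=s["eef_pos"]
W=np.linalg.inv(T@m["tool_from_camera"])
for l in(.194,.246):
  for w in(-.019,.019):
    c=m["K"]@(W@np.r_[piv+off(0,l)+Y*w,1])[:3];print(l,w,c[:2]/c[2])
E
```

```text
Traceback (most recent call last):
NameError: name 'command_gripper' is not defined
```

```bash
sed -i 's/import r,optics/import r,optics,command_gripper/' h.py
python3 - <<'E'
from h import *
command_gripper(0.0)
print(piv,r.tip_extent)
for th in(0,.23,.45): p,q=pose(th);print(p,q,r.solve_ik(p,q))
r.reach(*pose(0,.06))
s=r.read_state();im,d=optics.get_image("wrist");cv2.imwrite("pics/w1.png",im[:,:,::-1])
print(s["time_s"],s["eef_pos"],s["contact_force"])
m=optics.camera_model("wrist");T=np.eye(4);T[:3,:3]=Rn.from_quat(s["eef_rot"]).as_matrix();T[:3,3]=s["eef_pos"]
W=np.linalg.inv(T@m["tool_from_camera"])
for l in(.194,.246):
  for w in(-.019,.019):
    c=m["K"]@(W@np.r_[piv+off(0,l)+Y*w,1])[:3];print(l,w,c[:2]/c[2])
E
```

```text
[ 0.56569974 -0.09548147  0.10881362] 0.025
[ 0.49758758 -0.29329355  0.19785357] [ 0.97977097 -0.16395743 -0.01893867  0.11317301] [-0.55381443  0.47852049  1.50084331 -0.24926375  1.12304591  1.45255337]
[ 0.49277247 -0.30727763  0.14781362] [ 0.9862856  -0.16504761 -0.          0.        ] [-6.89511256e-01  5.45078679e-01  1.51492919e+00 -4.44089210e-16
  1.08158478e+00  1.21289763e+00]
[ 0.49175931 -0.31022007  0.09799018] [ 0.98032459 -0.16405007  0.01811865 -0.10827276] [-0.79317032  0.64280645  1.51351198  0.22165354  1.09469605  0.9965192 ]
2.2833 [ 0.50167117 -0.28091423  0.25626399] [ 0.86498367 -0.51889206 -0.09645826]
0.194 -0.019 [265.40047936 228.629979  ]
0.194 0.019 [267.72855153 287.91782637]
0.246 -0.019 [352.87297571 228.67106647]
0.246 0.019 [351.14046107 287.94196992]
```

View pics/w1.png

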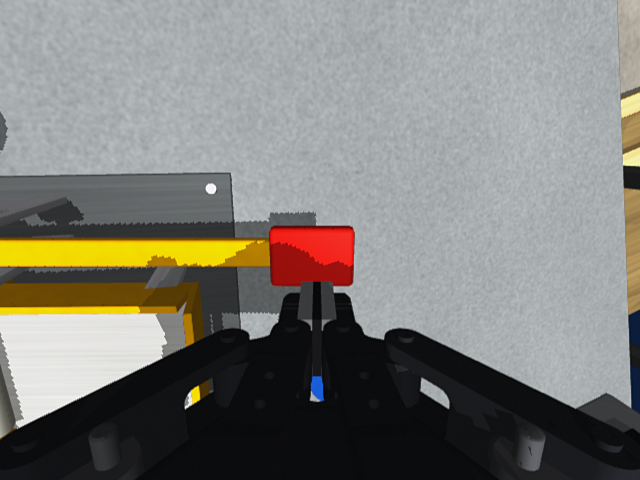

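The pad spans (270–354, 227–286), within about 2 mm of the prediction (265–352, 229–288), and the yaw lines up. I'll make contact and then press in steps, watching force and the top view.

```bash
python3 - <<'E'
from h import *
p,q=pose(0,.006); r.move_straight(p,q,speed=.08)
f0=np.array(r.read_state()["contact_force"])
p,q=pose(0,-.006); print("contact",r.move_straight(p,q,speed=.015,max_force=2.0))
s=r.read_state();print(s["time_s"],s["eef_pos"]-pose(0)[0],np.array(s["contact_force"])-f0)
for th in(.11,.22,.33,.43):
    p,q=pose(th);h=r.move_straight(p,q,speed=.05,max_force=25)
    s=r.read_state();print(th,h,s["time_s"],np.round(s["eef_pos"]-p,4),np.array(s["contact_force"])-f0)
    if h:break
r.hold(.5)
a=[]
for n in("scene","top"):
    im,_=optics.get_image(n);im=im[...,::-1]
    c=im[150:310,120:400] if n=="scene" else im[190:390,240:560]
    a.append(cv2.resize(c,(500,290)))
cv2.imwrite("pics/p1.png",np.vstack(a));print(r.read_state()["time_s"])
E
```

```text
contact True
3.8083 [-0.0002829  -0.00100199 -0.00402268] [-0.19000126  2.49688152  3.74911777]
0.11 False 4.3667 [0.0001 0.     0.0002] [0.53614688 2.30039679 2.66126756]
0.22 False 5.0167 [0.0001 0.     0.0001] [-0.03613694  1.1808208   4.12509232]
0.33 False 5.6667 [0.0001 0.     0.0001] [-0.44167494  2.84140434  4.17473326]
0.43 False 6.275 [-0.     -0.0001  0.0001] [-0.2305634   1.12284911  3.55674597]
6.875
```

View pics/p1.png

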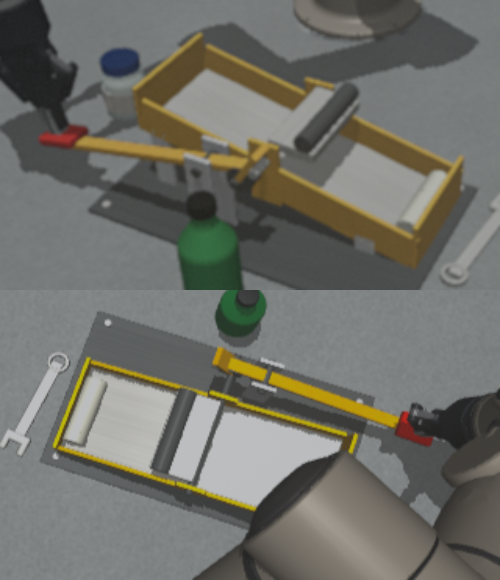

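The flap is up, with the lever nearly at its stop, and the white bar lies on the end wall at the low end. Next I ease the lever back up slowly.

```bash
python3 - <<'E'
from h import *
for th,v in((.32,.025),(.21,.025),(.12,.02),(.05,.012),(0,.008),(-.02,.006)):
    p,q=pose(th);r.move_straight(p,q,speed=v)
    s=r.read_state();print(th,round(s["time_s"],2),np.round(s["contact_force"],2))
r.hold(.3)
p,q=pose(0,.012);r.move_straight(p,q,speed=.02)
p,q=pose(0,.07);r.move_straight(p,q,speed=.08)
r.hold(.3);s=r.read_state();print(s["time_s"],s["contact_force"])
a=[]
for n in("scene","top"):
    im,_=optics.get_image(n);im=im[...,::-1]
    c=im[150:310,120:400] if n=="scene" else im[190:390,240:560]
    a.append(cv2.resize(c,(500,290)))
cv2.imwrite("pics/p2.png",np.vstack(a))
E
```

```text
0.32 8.03 [-0.39 -1.03  4.6 ]
0.21 9.18 [-0.19 -1.4   4.73]
0.12 10.35 [-1.15 -0.76  5.39]
0.05 11.82 [-0.89  1.51  5.15]
0 13.4 [-0.38  0.49 -0.38]
-0.02 14.31 [-0.88 -1.26  0.37]
16.3083 [ 0.2615307  -0.71683636  0.81347944]
```

View pics/p2.png

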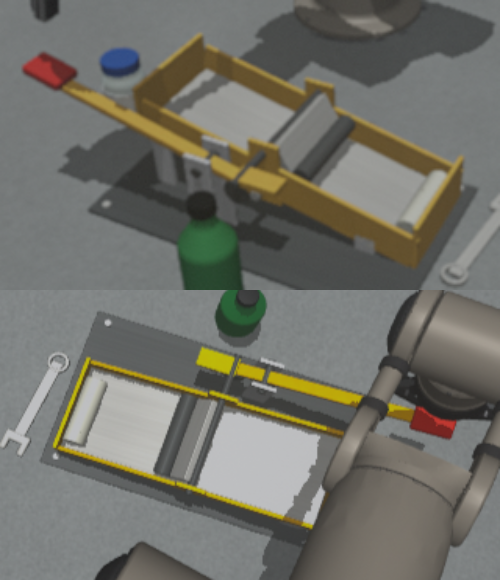

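The flap is closed, the lever is back at rest, the bar is at the low end, and nothing is touching the robot.

```bash
python3 -c "
from workcell import r
r.finish_job()"
```

```text
the job is handed in; nothing more can be done
```

The bar is out, the flap is closed again, and the job is handed in.

- **Press:** I pressed the red pad down to about 0.43 rad with closed fingertips, using about 4–5 N. A picture at that point showed the flap raised and the bar lying on the chute's end wall.
- **Release:** I eased the lever back up over about 7.5 s, slowing from 25 to 6 mm/s. The force stayed near 5 N down to 0.05 rad and had reached zero at the lever's rest position. So the flap was carried almost all the way shut, not dropped.
- **Last checks:** At 16.3 s of the 38 s allowed, the final pictures showed the flap closed, the lever at rest and the bar at the low end. The jar, bottle and wrench looked unmoved in the parts of the pictures I viewed, and the gripper was about 70 mm clear of the pad. The wrist view and the fixed cameras agreed on the pad's position to within about 2 mm. First contact came with the tool about 4 mm past the predicted surface, so the true lever angle was probably slightly less than commanded.

No check failed.

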